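Scan out a carry tray and hold it up for collection

ROBOT

A 6-joint arm with a two-finger parallel gripper is mounted at the origin on the work surface. World frame = base frame: x ahead of the robot, y to its left, z up, the work surface at z = 0. Lengths are in m, angles in rad, forces in N, time in s.
With the tool pointing down it reaches from about 0.325 to 0.9 m from the base axis. Payload 6.1 kg.
Tool frame: the origin (TCP) lies at the very end of the fingers, on their centre line; the grasp point (between the pads) lies 19 mm behind it; z points along the fingers, y is the direction in which the jaws open and shut (so a half turn about z gives the same grasp; the last joint's range is limited). The gripper opens to 87 mm and grips with 3 to 60 N. Pads are 19 mm wide; open, the fingers measure 117 mm over their backs; the gripper's body (75 mm by 190 mm) begins 51 mm behind the grasp point.
Start: joints at [-1.31, 0.22, 1.526, -0, 1.395, -0.126], TCP at [0.236, -0.579, 0.223] pointing down, gripper open.
Joint ranges: [-2.98, 2.98], [-0.91, 2.08], [0.09, 2.57], [-1.24, 4.39], [0.2, 2.65], [-2.68, 2.68]. Speed limits (rad/s): [2.57, 2.57, 3.01, 3.14, 3.14, 3.14].

INTERFACE

Orientations are given as a unit quaternion [w, x, y, z].
In Python, from station import read_state, snapshot, sign_off, silhouettes gives the robot as it stands. The module is installed in compiled form; this text tells all that it offers.
- The arm moves only by the tool send_rows, never from a script. Its argument "steps" is a list of rows, each a list of 7 numbers: the turn, a rotation vector about the tool's x, y, z in degrees, then the shift along the tool's x, y, z in cm, then the opening, from 0 (shut) to 1 (fully open). In form: [[rx, ry, rz, tx, ty, tz, grip], ...]. A call has 1 to 10 rows; each row is the pose to reach, as a shift and turn from the pose measured when the call began, along the tool's axes at that moment; what a row does not reach only later rows make up. A row lasts 1/12 s, in which the tool goes at most 41.7 mm and 7.16 degrees, less where a joint would pass 70% of its speed; a pose out of reach is approached as far as the arm can. A call with a gripper value outside its range is refused whole. The fingers move at their own pace and stop on an object; "force" is the grip in N (left out, the last holds). Time passes only in rows, so rows that repeat a pose let the fingers close. It gives the time, the measured TCP pose, the force and the opening at its end, in the units of the state.
- read_state(): the state, without advancing time (a new reading comes with each control period).
- snapshot(name): name is "scene" or "top" or "wrist"; returns a dict with "pixels" (480x640x3 uint8, red, green, blue), "mtx" (3x3 intrinsics, pixels), "cam_to_world" (4x4, takes a point from camera to world coordinates). Camera axes: x right, y down, z forward; pixel columns grow to the right and rows downward; lengths in m; the calibration is good to about 2 mm. A picture is of the moment at which its call begins. There is no depth.
- sign_off(): hands the job in, once; it reports no verdict.
Trained networks look in the newest picture that a camera, given by its name, has taken for a name from the list of things; names that differ only in an ending like _2 or _b are one class to them, and where a whole thing is asked for, a point or a joint stands for the part that bears it (a point fixed in the world has none). Each returns a list of dicts, best first, with "score" (0 to 1); they miss things now and then, are a little off and sometimes report something else, mostly with a low value. They report only what shows in the picture. A call takes as long as a camera call. They do not tell look-alikes from the thing itself.
- silhouettes(camera, target): "region" (480x640 bool, what is visible of it) and "bbox" ([centre column, centre row, width, height] in pixels, round what is visible of it).
The state is a dict: "time_s": time; "joint_pos": joint angles; "qvel": joint speeds; "tau": joint torques, N m; "tcp_pos": TCP position; "eef_rot": TCP orientation; "force": force on the tool from outside, world axes, zero at the start; "ft_torque": the same for the moment, N m; "opening": finger opening in m.
Only numpy, scipy, OpenCV 4.12 (cv2) and the standard library are available. Lean on these libraries where they do the work, as an engineer would, in place of code of your own. Each camera call takes 0.05 s, during which the arm holds its last target.

TASK

Scan the customer's wooden carry tray: pick up the hand scanner, hold it still, level and lengthwise with the tray's handle, with its window a few centimetres straight above the middle of the barcode label for a good second, then lay it back flat on its rubber mat and let go of it. Then take the tray by its handle, lift it straight up about 10 cm off the bench and keep it there, level and still, with its goods in it: finish while holding it in the air. Do not tip the tray, do not drop the scanner, and leave everything else on the bench where it is.

Things in the scene. Friction and masses are not known exactly. Their poses are not given: they have to be found in the camera images.
- scanner: Grey plastic hand scanner, a bar lying flat with its window underneath; about 0.16 kg. Origin: under the bar, on its underside; x points along the bar to the wide head, z up when it lies flat. Handle from x = -85 to +30 mm, 34 mm wide (y), 32 mm high; head from x = 30 to 85 mm, 52 mm wide, 36 mm high. It balances near x = +10 mm and is gripped across y close to there (x = 0 to +20 mm).
- window (a point): Middle of the scanner's amber window, on the underside of the head, 65 mm from the scanner's origin along its x. It looks straight down (scanner -z); its scan line runs along the scanner's y and must cross the bars of the label, that is, lie along the tray's x. Same axes as the scanner.
- mat: Black rubber mat, 210 mm (x) by 120 mm (y), 4 mm thick, fixed to the bench; the scanner lies on it at the start, roughly along its x. Origin: centre of its underside, on the bench.
- tray: Plywood carry tray, loose on the bench, 160 mm (x) by 220 mm (y), walls 50 mm high and 7 mm thick, floor 8 mm thick, 0.38 kg empty, up to about 1 kg with its goods. Origin: centre of its underside, z up. At its -y end a flat ledge 120 mm (x) wide sticks out from y = -110 to -175 mm with its top 50 mm above the underside: it carries the barcode label. The handle runs along y over the middle. Near the handle's middle is the balance point (within about 15 mm).
- label (a point): Centre of the white barcode label, 90 mm (x) by 50 mm (y), flat on top of the tray's ledge, facing up; at (0, -145, 51) mm in the tray's frame, same axes as the tray. The bars run along y and are ranged along x, so the scanner lies along the tray's y; with its head towards the handle and its handle end pointing away from the tray (tray -y) the hand clears the tray's handle.
- handle (a point): Centre of the tray's handle bar, at (0, 0, 147) mm in the tray's frame, same axes as the tray. The bar runs along y, 206 mm long, 16 mm thick (x) and 26 mm high (z), top 160 mm above the underside, with an upright post at each end (y = +-97 mm). Below it is free down to the goods, 85 mm above the underside at most.
- long_game: Game box lying loose in the tray, 58 x 95 x 32 mm (x, y, z). Origin: centre of its underside.
- short_game: Game box lying loose in the tray, 52 x 70 x 36 mm (x, y, z). Origin: centre of its underside.
- candle: Candle jar standing loose in the tray, 58 mm in diameter, 85 mm high. Origin: centre of its underside.
- books: Bystander: three books in a stack, 108 x 153 mm, 64 mm high. Origin: centre of its underside.
- card_game: Bystander: small boxed card deck lying flat, 58 x 40 x 22 mm. Origin: centre of its underside.
- mug: Bystander: black mug, 76 mm in diameter, 90 mm high, its handle at +y. Origin: centre of its underside.
- tin: Bystander: steel tin with a paper label, 72 mm in diameter, 100 mm high. Origin: centre of its underside.
- jar: Bystander: closed jar, 70 mm in diameter, 90 mm high. Origin: centre of its underside.
- tape: Bystander: roll of packing tape lying flat, 90 mm in diameter, 45 mm high. Origin: centre of its underside.
- tall_game: Bystander: game box, 60 x 100 x 70 mm. Origin: centre of its underside.
Not all that is in view belongs to the job. Several things have the shape of the scanner; the one meant has the colours described above. Leave any turquoise look-alike of the short_game alone.

How it is judged:
On the way, in this order (a step that is already met when the one before it is completed fails the run):
1. the held scanner is kept still, level and lengthwise with the handle, its window straight above the middle of the barcode label, 2 to 9 cm up (x of window in the frame of label between -0.018 and 0.018 m and y of window in the frame of label between -0.018 and 0.018 m and z of window in the frame of label between 0.02 and 0.09 m and angle between the y axis of scanner and the x axis of tray, either way round below 0.25 rad and angle between scanner's own z axis and vertical below 0.2 rad and linear speed of scanner below 0.03 m/s and contact force between the fingers and scanner above 0.5 N), for 0.8 s.
2. the scanner lies flat on its mat again, let go (x of scanner in the frame of mat between -0.05 and 0.05 m and y of scanner in the frame of mat between -0.06 and 0.06 m and height (world z) of scanner below 0.012 m and angle between scanner's own z axis and vertical below 0.1 rad and contact force between the fingers and scanner below 0.05 N and linear speed of scanner below 0.02 m/s), for 0.2 s.
At the end, for the whole second after the job is handed in: The gripper holds the tray 5 to 16 cm above the bench, under 18 cm from its start, within 7 degrees of level, still (under 3 cm/s, 0.15 rad/s), touching no bystander, goods all in it, its jar upright; the scanner lies flat, let go, on the mat, within 50 mm (x) and 60 mm (y) of its centre (all of step 2 and height (world z) of tray between 0.05 and 0.16 m and distance of tray from where it was at the start of the episode below 0.18 m and angle between tray's own z axis and vertical below 0.12 rad and linear speed of tray below 0.03 m/s and angular speed of tray below 0.15 rad/s and contact force between the fingers and tray above 2 N and contact force between tray and books below 0.1 N and contact force between tray and card_game below 0.1 N and contact force between tray and mug below 0.1 N and contact force between tray and tin below 0.1 N and contact force between tray and jar below 0.1 N and contact force between tray and tape below 0.1 N and contact force between tray and tall_game below 0.1 N and contact force between tray and scanner below 0.1 N and x of long_game in the frame of tray between -0.08 and 0.08 m and y of long_game in the frame of tray between -0.11 and 0.11 m and z of long_game in the frame of tray between 0 and 0.03 m and x of short_game in the frame of tray between -0.08 and 0.08 m and y of short_game in the frame of tray between -0.11 and 0.11 m and z of short_game in the frame of tray between 0 and 0.03 m and x of candle in the frame of tray between -0.08 and 0.08 m and y of candle in the frame of tray between -0.11 and 0.11 m and z of candle in the frame of tray between 0 and 0.03 m and angle between candle's own z axis and vertical below 0.3 rad); the arm keeps its last pose, push and grip.
It fails at once if the tray is tipped more than 15 degrees (angle between tray's own z axis and vertical above 0.26 rad).
It fails at once if the scanner is dropped (falls free faster than 0.6 m/s) (contact force between the fingers and scanner below 0.05 N and linear speed of scanner above 0.6 m/s).
It fails at once if another thing on the bench is moved more than 3 cm (distance of any of books, card_game, mug, tin, jar, tape, tall_game from where it was at the start of the episode above 0.03 m).
It also fails if it takes over 58 s, if anything falls off the work surface, if the arm or the gripper's body presses on something with over 40 N, if the wrist force passes 120 N, or if a joint passes its speed limit or range.

## Working session

There is one attempt and no reset: what is moved stays moved. The work goes in short steps, Python scripts to look and compute and a tool call to move; the robot and the scene stay as the last step left them, time stands still between calls to the robot, and variables do not carry over. Pictures are saved under pics/ and viewed, and the job is handed in when it is done.

Besides the shell and the picture viewer there is one more tool, called after ">>>" as name(argument=value, ...) on one line, values as JSON. send_rows: Moves the arm, as the interface text tells. Its arguments: {"type":"object","properties":{"steps":{"type":"array","items":{"type":"array","items":{"type":"number"}}},"force":{"type":"number"}},"required":["steps"]}

```bash
mkdir -p pics
python3 - <<'E'
from station import *
import cv2
for n in ["scene","top","wrist"]:
    s=snapshot(n); cv2.imwrite(f"pics/{n}0.png",s["pixels"][:,:,::-1]); print(n,s["mtx"].round(1).tolist(),s["cam_to_world"].round(3).tolist())
print(read_state())
E
```

```text
scene [[560.3, 0.0, 318.5], [0.0, 560.3, 240.4], [0.0, 0.0, 1.0]] [[0.306, 0.658, -0.688, 1.587], [0.952, -0.206, 0.226, -0.388], [0.007, -0.724, -0.69, 1.133], [0.0, 0.0, 0.0, 1.0]]
top [[619.0, 0.0, 326.7], [0.0, 619.0, 243.7], [0.0, 0.0, 1.0]] [[0.009, -0.996, 0.084, 0.433], [-1.0, -0.01, -0.008, -0.043], [0.008, -0.084, -0.996, 1.464], [0.0, 0.0, 0.0, 1.0]]
wrist [[400.4, 0.0, 326.4], [0.0, 400.4, 242.2], [0.0, 0.0, 1.0]] [[0.377, -0.894, -0.242, 0.302], [-0.926, -0.365, -0.096, -0.552], [-0.003, 0.26, -0.966, 0.382], [0.0, 0.0, 0.0, 1.0]]
{'time_s': 0.15, 'joint_pos': array([-1.31010409e+00,  2.21059583e-01,  1.52734035e+00, -9.16946783e-06,
        1.39468823e+00, -1.26130688e-01]), 'qvel': array([ 0.00030355, -0.00126627, -0.00508301, -0.00042988, -0.0017762 ,
       -0.00065713]), 'tau': array([-2.39425544e-04, -4.95191646e+01, -3.87882257e+01,  6.98751071e-02,
        5.31062263e-02, -8.11901987e-05]), 'tcp_pos': array([ 0.23563341, -0.57837121,  0.22168371]), 'eef_rot': array([-7.45758718e-04,  9.81353807e-01,  1.92208600e-01, -5.47745267e-05]), 'force': array([-0.55180357, -0.75292086, -0.10873407]), 'ft_torque': array([-0.05048403,  0.06441008, -0.07675332]), 'opening': 0.08728254117645357}
```

View pics/scene0.png

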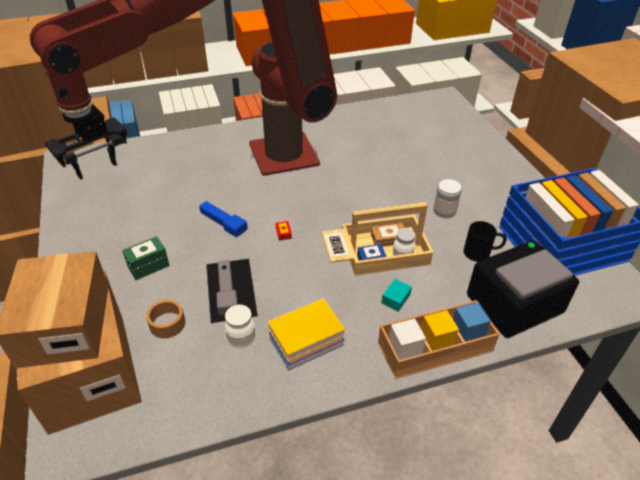

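View pics/top0.png

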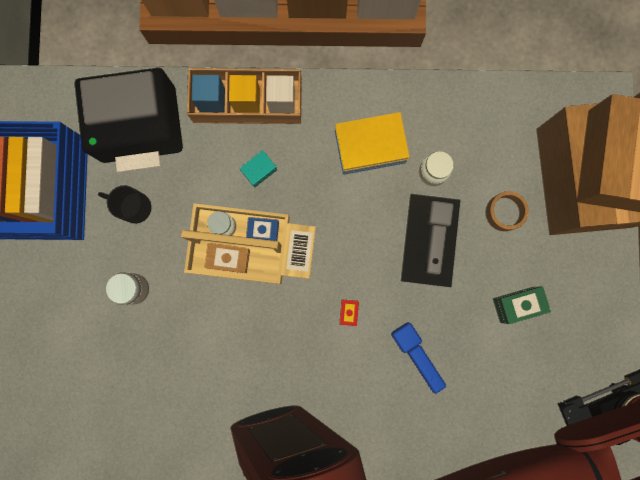

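Run:
```python
from station import *
import cv2,numpy as np
for n in ["top","scene"]:
  s=snapshot(n); K=s["mtx"];T=s["cam_to_world"]
  for t in ["scanner","tray","mat","label","handle","window","books","mug","tin","jar","tape","tall_game","card_game","candle","short_game","long_game"]:
    for r in silhouettes(n,t)[:3]:
        m=r["region"].astype(np.uint8); c=max(cv2.findContours(m,0,1)[0],key=cv2.contourArea)
        (u,v),wh,a=cv2.minAreaRect(c)
        d=T[:3,:3]@np.linalg.inv(K)@[u,v,1]; p=T[:3,3]+d*(0.0-T[2,3])/d[2]
        print(n,t,round(r["score"],2),np.round(r["bbox"]),np.round([u,v,*wh,a],1),p.round(3), m.sum())
```

```text
top scanner 0.85 [439. 239.  32.  73.] [436.3 237.4  24.6  73.6   7.1] [ 0.574 -0.315  0.   ] 1407
top scanner 0.73 [418. 356.  54.  70.] [419.2 358.5  75.5  22.8  58.4] [ 0.289 -0.273  0.   ] 1306
top tray 0.76 [249. 244. 133.  82.] [246.4 244.4 133.   70.2   6.7] [0.553 0.136 0.   ] 5989
top tray 0.61 [438. 168.  34.  37.] [435.  167.5  35.   32.   90. ] [ 0.742 -0.313  0.   ] 918
top mat 0.91 [430. 240.  58.  95.] [430.3 239.9  51.1  88.3   6.3] [ 0.568 -0.3    0.   ] 3110
top label 0.71 [248. 245. 134.  85.] [246.1 244.3 132.4  70.2   6.8] [0.553 0.137 0.   ] 5931
top handle 0.61 [250. 242. 134.  74.] [247.1 244.4 132.1  70.1   6.5] [0.553 0.135 0.   ] 5966
top window 0.69 [417. 359.  60.  74.] [420.  358.   76.   23.3  56.3] [ 0.29  -0.275  0.   ] 1341
top window 0.67 [439. 239.  28.  71.] [436.6 237.6  23.5  72.8   8.1] [ 0.573 -0.315  0.   ] 1298
top books 0.67 [373. 144.  76.  60.] [371.1 142.7  52.   68.9  79.2] [ 0.801 -0.159  0.   ] 3462
top mug 0.62 [125. 202.  50.  36.] [124.5 204.5  35.   49.   90. ] [0.645 0.428 0.   ] 1251
top mug 0.61 [507. 213.  43.  38.] [506.  212
[... 3040 characters left out ...]
] 513
scene card_game 0.65 [283. 232.  15.  17.] [283.2 229.8  19.6  14.1  76. ] [ 0.382 -0.103  0.   ] 257
scene candle 0.66 [404. 244.  16.  27.] [403.5 242.   26.   21.   90. ] [0.538 0.219 0.   ] 490
scene candle 0.17 [227. 285.  21.  55.] [227.  287.5  53.   20.   90. ] [ 0.559 -0.308  0.   ] 743
scene short_game 0.78 [397. 295.  38.  34.] [396.  294.5  24.2  32.6  38.2] [0.718 0.117 0.   ] 695
scene short_game 0.55 [373. 253.  27.  17.] [371. 252.  14.  28.  90.] [0.549 0.113 0.   ] 366
scene short_game 0.27 [230. 293.  51.  63.] [243.  288.4  58.1  19.9  81.9] [ 0.575 -0.267  0.   ] 1517
scene long_game 0.55 [387. 236.  35.  20.] [386.  234.5  21.   30.   90. ] [0.493 0.183 0.   ] 491
```

Run:
```python
import cv2
im=cv2.imread("pics/top0.png")
c=im[190:300,170:330]; cv2.imwrite("pics/c1.png",cv2.resize(c,None,fx=5,fy=5,interpolation=2))
c=im[190:290,395:470]; cv2.imwrite("pics/c2.png",cv2.resize(c,None,fx=6,fy=6,interpolation=2))
```

```text
(no output)
```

View pics/c1.png

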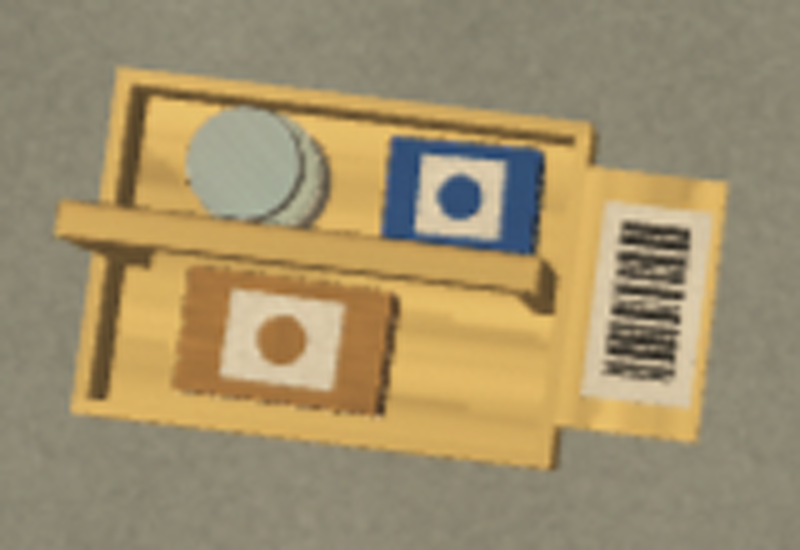

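View pics/c2.png

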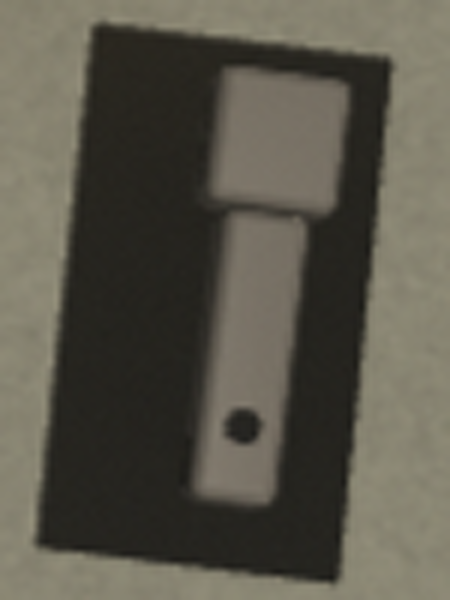

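```bash
cat > h.py <<'E'
import numpy as np
from scipy.optimize import least_squares
def px2w(s,uv,z):
    K=s["mtx"];T=s["cam_to_world"]
    uv=np.atleast_2d(uv).astype(float); z=np.broadcast_to(z,len(uv))
    d=(T[:3,:3]@np.linalg.inv(K)@np.c_[uv,np.ones(len(uv))].T).T
    return T[:3,3]+d*((z-T[2,3])/d[:,2])[:,None]
def fit(P,M):
    f=lambda q:((np.array([[np.cos(q[2]),-np.sin(q[2])],[np.sin(q[2]),np.cos(q[2])]])@M.T).T+q[:2]-P[:,:2]).ravel()
    r=least_squares(f,[*P[:,:2].mean(0),-.1]); return r.x, r.fun.reshape(-1,2)
E
python3 - <<'E'
from h import *
from station import *
s=snapshot("top")
def go(n,pts,sc,off,z,M):
    uv=np.array(pts)/sc+off-0.4
    q,e=fit(px2w(s,uv,np.array(z)),np.array(M)/1000.); print(n,q[:2].round(4),np.degrees(q[2]).round(2),(e*1000).round(1).tolist())
go("tray",[(120,68),(595,123),(555,468),(73,412),(607,200),(710,212),(688,410),(583,395)],5,(170,190),[.05]*4+[.051]*4,
 [(80,110),(80,-110),(-80,-110),(-80,110),(45,-120),(45,-170),(-45,-170),(-45,-120)])
go("handle",[(62,200),(548,259)],5,(170,190),[.16]*2,[(8,103),(8,-103)])
go("scanner",[(222,65),(350,82),(332,215),(210,200),(195,497),(272,505)],6,(395,190),[.04]*4+[.036]*2,[(85,26),(85,-26),(30,-26),(30,26),(-85,17),(-85,-17)])
go("mat",[(95,22),(392,60),(340,580),(38,545)],6,(395,190),[.004]*4,[(105,60),(105,-60),(-105,-60),(-105,60)])
E
```

```text
tray [0.5516 0.1529] -6.14 [[0.3, 0.5], [0.1, 0.5], [-0.4, 1.6], [-0.4, 0.4], [-0.1, 0.3], [-0.4, -2.1], [1.0, -1.5], [-0.0, 0.2]]
handle [0.5503 0.1512] -6.4 [[-0.1, -0.5], [0.1, 0.5]]
scanner [ 0.5705 -0.3115] -7.06 [[1.9, 0.7], [1.7, -1.3], [-1.0, -1.9], [0.0, 2.5], [-0.6, 2.0], [-2.0, -2.0]]
mat [ 0.5679 -0.3005] -6.29 [[0.3, 0.4], [1.2, -0.7], [-1.0, -0.1], [-0.5, 0.4]]
```

```bash
cat >> h.py <<'E'
from scipy.spatial.transform import Rotation as R
def plan(st,pos,yaw):
    """yaw deg of tool x, pointing down -> rotvec deg, shift cm in tool frame"""
    q=st["eef_rot"]; Rt=R.from_quat([q[1],q[2],q[3],q[0]])
    g=R.from_euler("z",yaw,degrees=True)*R.from_euler("x",180,degrees=True)
    return (Rt.inv()*g).as_rotvec(degrees=True).round(2), (Rt.inv().apply(np.array(pos)-st["tcp_pos"])*100).round(2)
E
python3 - <<'E'
from h import *
from station import *
print(plan(read_state(),[.5804,-.3127,.10],-7))
E
```

```text
(array([-0.  ,  0.  , 29.16]), array([ 41.96, -11.64,  12.25]))
```

>>> send_rows(steps=[[0, 0, 2, 2, -0.6, 0.3, 1], [0, 0, 5, 6, -1.7, 0.8, 1], [0, 0, 8, 10, -2.8, 1.4, 1], [0, 0, 11, 14, -3.9, 2, 1], [0, 0, 15, 18, -5, 3, 1], [0, 0, 18, 22, -6.1, 4, 1], [0, 0, 21, 26, -7.2, 5, 1], [0, 0, 24, 30, -8.3, 6, 1], [0, 0, 27, 34, -9.4, 7.5, 1], [0, 0, 29.2, 37, -10.3, 9, 1]], force=25)

```text
time_s: 2.73
tcp_pos: [0.5418, -0.3429, 0.1334]
eef_rot: [0.001, 0.998, -0.063, 0.001]
force: [0.3, -0.9, -0.4]
opening: 0.0873
```

Run:
```python
from h import *
from station import *
st=read_state()
print(st["time_s"],st["tcp_pos"]);print(plan(st,[.5804,-.3127,.10],-7))
```

```text
2.7333 [ 0.54180355 -0.34293046  0.13340449]
(array([ 0.08, -0.14, -0.17]), array([ 3.44, -3.49,  3.34]))
```

>>> send_rows(steps=[[0, 0, 0, 1.7, -1.7, 1.7, 1], [0, 0, 0, 3.4, -3.5, 3.3, 1], [0, 0, 0, 3.4, -3.5, 3.3, 1], [0, 0, 0, 3.4, -3.5, 3.3, 1]])

```text
time_s: 3.07
tcp_pos: [0.5799, -0.3108, 0.0988]
eef_rot: [0.0, 0.998, -0.061, -0.0]
force: [0.7, -0.2, 0.1]
opening: 0.0868
```

Run:
```python
from h import *
from station import *
import cv2
st=read_state()
print(st["time_s"],st["tcp_pos"]);print(plan(st,[.5804,-.3127,.008],-7))
s=snapshot("wrist"); cv2.imwrite("pics/w1.png",s["pixels"][:,:,::-1])
for r in silhouettes("wrist","scanner")[:2]:
    c=max(cv2.findContours(r["region"].astype("uint8"),0,1)[0],key=cv2.contourArea); print(r["score"],r["bbox"])
T=s["cam_to_world"];K=s["mtx"]
# predicted corners
def proj(p):
    c=T[:3,:3].T@(np.array(p)-T[:3,3]); u=K@c; return u[:2]/u[2]
a=np.radians(-7.06); im=s["pixels"][:,:,::-1].copy()
for x,y,z in [(85,26,40),(85,-26,40),(30,-26,40),(30,26,40),(-85,17,36),(-85,-17,36),(30,17,36),(30,-17,36)]:
    w=[.5705+(x*np.cos(a)-y*np.sin(a))/1000,-.3115+(x*np.sin(a)+y*np.cos(a))/1000,z/1000]
    cv2.circle(im,tuple(int(round(v)) for v in proj(w)),3,(0,0,255),-1)
cv2.imwrite("pics/w1.png",im)
```

```text
3.0667 [ 0.57990689 -0.31075365  0.0987611 ]
(array([ 0.01,  0.02, -0.01]), array([0.08, 0.19, 9.08]))
0.79 [331.8, 258.6, 98.3, 262.8]
```

View pics/w1.png

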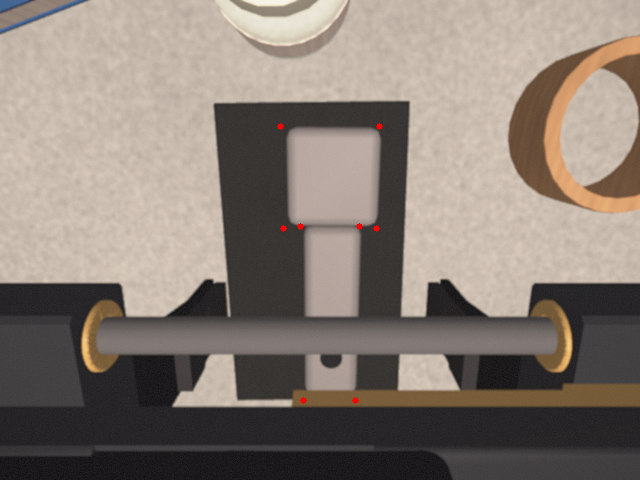

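The wrist picture shows the grey scanner between the fingers, its head at about (334,176). My predicted corners agree to within 2 to 6 px. Next I descend and grip.

>>> send_rows(steps=[[0, 0, 0, 0.1, 0.2, 2.5, 1], [0, 0, 0, 0.1, 0.2, 5, 1], [0, 0, 0, 0.1, 0.2, 7, 1], [0, 0, 0, 0.1, 0.2, 8.3, 1], [0, 0, 0, 0.1, 0.2, 9, 1], [0, 0, 0, 0.1, 0.2, 9, 1], [0, 0, 0, 0.1, 0.2, 9, 0.3], [0, 0, 0, 0.1, 0.2, 9, 0.2], [0, 0, 0, 0.1, 0.2, 9, 0.1], [0, 0, 0, 0.1, 0.2, 9, 0.1]], force=25)

```text
time_s: 4.0
tcp_pos: [0.5817, -0.316, 0.0125]
eef_rot: [0.002, 0.998, -0.062, 0.002]
force: [0.1, -0.1, 0.8]
opening: 0.0679
```

>>> send_rows(steps=[[0, 0, 0, 0, 0, 0, 0.1], [0, 0, 0, 0, 0, 0, 0.1], [0, 0, 0, 0, 0, 0, 0.1], [0, 0, 0, 0, 0, 0, 0.1]])

```text
time_s: 4.33
tcp_pos: [0.5818, -0.3161, 0.0126]
eef_rot: [0.002, 0.998, -0.062, 0.002]
force: [0.1, -0.4, -0.5]
opening: 0.0418
```

>>> send_rows(steps=[[0, 0, 0, 0, 0, 0.3, 0.1], [0, 0, 0, 0, 0, 0.3, 0.1], [0, 0, 0, 0, 0, 0.3, 0.1], [0, 0, 0, 0, 0, 0.3, 0.1]])

```text
time_s: 4.67
tcp_pos: [0.5821, -0.3162, 0.0097]
eef_rot: [0.002, 0.998, -0.062, 0.003]
force: [1.3, -0.2, 0.5]
opening: 0.0338
```

>>> send_rows(steps=[[0, 0, 0, 0, 0, 0, 0.1], [0, 0, 0, 0, 0, -1, 0.1], [0, 0, 0, 0, 0, -3, 0.1], [0, 0, 0, 0, 0, -5, 0.1], [0, 0, 0, 0, 0, -7, 0.1], [0, 0, 0, 0, 0, -9, 0.1], [0, 0, 0, 0, 0, -10, 0.1], [0, 0, 0, 0, 0, -10.5, 0.1], [0, 0, 0, 0, 0, -10.5, 0.1]])

```text
time_s: 5.42
tcp_pos: [0.582, -0.3161, 0.1159]
eef_rot: [0.002, 0.998, -0.062, 0.003]
force: [0.0, -0.1, -1.4]
opening: 0.0338
```

Run:
```python
from h import *
from station import *
import cv2
st=read_state()
print(st["time_s"],st["tcp_pos"],st["opening"],st["force"],st["ft_torque"])
a=np.radians(-6.2); Rz=np.array([[np.cos(a),-np.sin(a)],[np.sin(a),np.cos(a)]])
tray=np.array([.5512,.1522])
lab=tray+Rz@[0,-.145]; g=tray+Rz@[0,-.145-.065+.0115]; print(lab,g)
print(plan(st,[*g,.115],83.8))
s=snapshot("wrist"); cv2.imwrite("pics/w2.png",s["pixels"][:,:,::-1])
s=snapshot("scene"); cv2.imwrite("pics/s2.png",s["pixels"][:,:,::-1])
```

```text
5.4167 [ 0.58200221 -0.31609072  0.11594977] 0.03376328603075291 [ 0.04906133 -0.07431043 -1.38634354] [ 0.05025281  0.03492495 -0.02500749]
[0.53554009 0.00804811] [ 0.52976213 -0.04513897]
(array([  0.52,  -0.12, -90.96]), array([ -8.56, -26.23,  -0.08]))
```

View pics/w2.png

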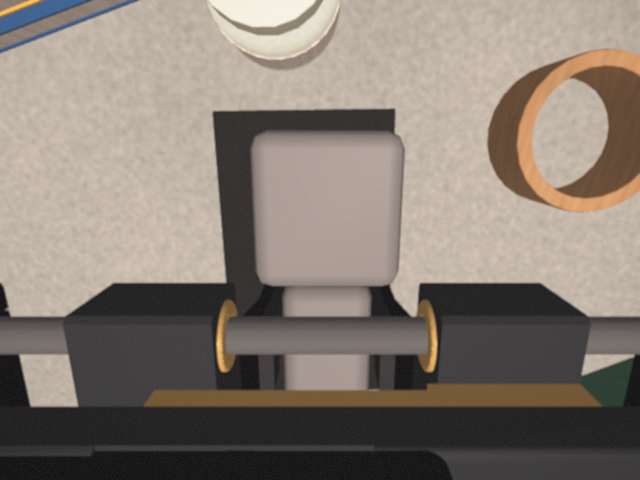

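View pics/s2.png

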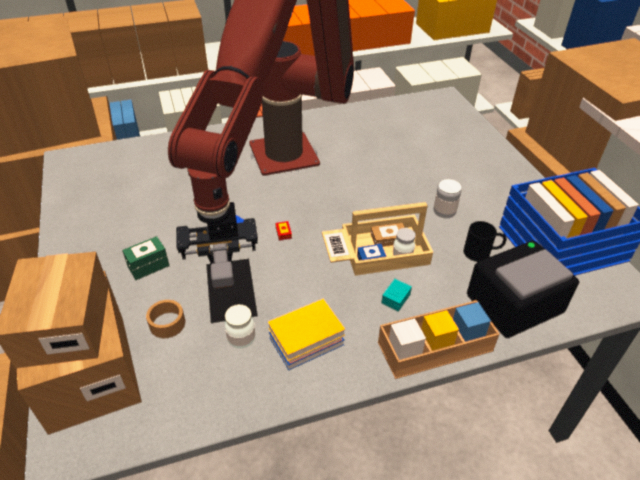

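>>> send_rows(steps=[[0, 0, -3, -0.2, -0.8, 0, 0.1], [0, 0, -9, -0.8, -2.4, 0, 0.1], [0, 0, -15, -1.4, -4.2, 0, 0.1], [0, 0, -21, -2, -6, 0, 0.1], [0, 0, -27, -2.6, -8, 0, 0.1], [0, 0, -33, -3.2, -10, 0, 0.1], [0, 0, -39, -3.8, -12, 0, 0.1], [0, 0, -45, -4.4, -13.5, 0, 0.1], [0, 0, -50, -4.8, -14.8, 0, 0.1], [0, 0, -52, -5, -15.2, 0, 0.1]])

```text
time_s: 6.35
tcp_pos: [0.5485, -0.1556, 0.1107]
eef_rot: [0.0, 0.923, 0.384, -0.0]
force: [0.2, -0.9, -1.4]
opening: 0.0338
```

Run:
```python
from h import *
from station import *
st=read_state()
print(st["time_s"],st["tcp_pos"],st["opening"],st["force"],st["ft_torque"])
print(plan(st,[.5298,-.0451,.112],83.8))
```

```text
6.35 [ 0.54851342 -0.15562908  0.11074015] 0.033839631617457455 [ 0.21384515 -0.91734561 -1.39798405] [-0.02540844 -0.07730115  0.00502992]
(array([ 1.000e-02,  5.000e-02, -3.862e+01]), array([ 6.52, -9.12, -0.14]))
```

>>> send_rows(steps=[[0, 0, -4, 0.4, -0.5, 0, 0.1], [0, 0, -10, 1.4, -2, 0, 0.1], [0, 0, -16, 2.5, -3.5, 0, 0.1], [0, 0, -22, 3.6, -5, 0, 0.1], [0, 0, -28, 4.7, -6.5, 0, 0.1], [0, 0, -34, 5.7, -8, 0, 0.1], [0, 0, -37.5, 6.3, -8.8, 0, 0.1], [0, 0, -38.6, 6.5, -9.1, 0, 0.1], [0, 0, -38.6, 6.5, -9.1, 0, 0.1], [0, 0, -38.6, 6.5, -9.1, 0, 0.1]])

```text
time_s: 7.18
tcp_pos: [0.5294, -0.0456, 0.1099]
eef_rot: [-0.0, 0.745, 0.667, -0.001]
force: [0.6, 0.4, -1.3]
opening: 0.0338
```

Run:
```python
from h import *
from station import *
import cv2
s=snapshot("wrist"); cv2.imwrite("pics/w3.png",s["pixels"][:,:,::-1])
t=snapshot("top"); cv2.imwrite("pics/t3.png",cv2.resize(t["pixels"][190:300,170:400,::-1],None,fx=3.4,fy=3.4))
st=read_state()
print(st["time_s"],st["tcp_pos"],st["opening"],st["force"],st["ft_torque"])
print(plan(st,[.5298,-.0451,.112],83.8))
```

```text
7.2833 [ 0.52973735 -0.04604097  0.11027533] 0.03403454671767318 [ 0.50730619  0.09758794 -1.40912185] [-0.03122741 -0.09473644  0.01080808]
(array([-0.03,  0.06, -0.13]), array([ 0.09, -0.  , -0.17]))
```

View pics/w3.png

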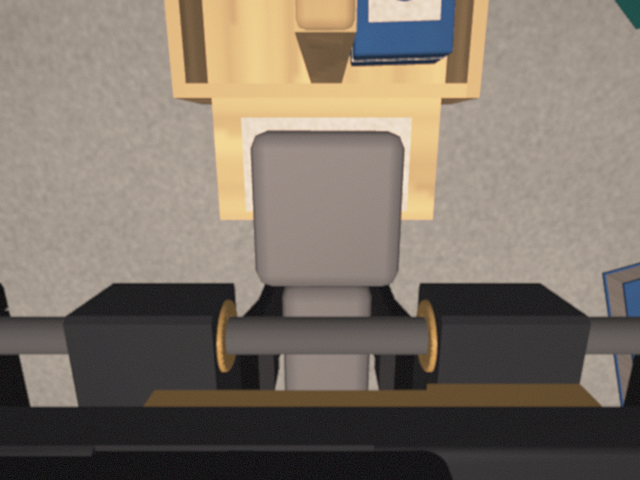

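View pics/t3.png

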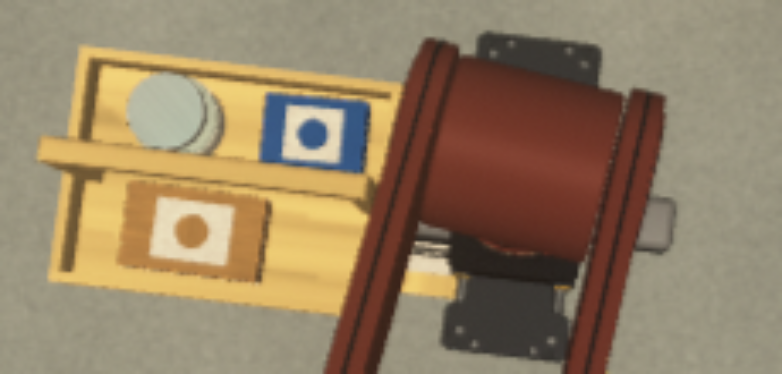

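The wrist view shows the head at (328,208) over the label, lined up with the tray. I'll compute the offset.

Run:
```python
from h import *
from station import *
s=snapshot("wrist")
L=px2w(s,[(243,118),(411,118)],.051); l=px2w(s,[(221,219),(433,219)],.05); r=px2w(s,[(174,97),(480,97)],.05)
q,e=fit(np.r_[L,l,r],np.array([(-45,-120),(45,-120),(-60,-175),(60,-175),(-80,-110),(80,-110)])/1e3)
print(q[:2],np.degrees(q[2]),(e*1e3).round(1).tolist())
zt=.1045
H=px2w(s,[(252,132),(403,132),(257,284),(398,284)],[zt+.036]*4)
q2,e2=fit(H,np.array([(85,26),(85,-26),(30,26),(30,-26)])/1e3); print(q2[:2],np.degrees(q2[2]),(e2*1e3).round(1).tolist())
Rz=lambda a:np.array([[np.cos(a),-np.sin(a)],[np.sin(a),np.cos(a)]])
win=q2[:2]+Rz(q2[2])@[.065,0]; lab=q[:2]+Rz(q[2])@[0,-.145]
print(win,lab,Rz(q[2]).T@(win-lab))
```

```text
[0.55239911 0.15204017] -6.324953579171292 [[-1.0, 0.5], [1.1, 0.3], [-0.6, -0.4], [0.4, -0.5], [-0.5, 0.0], [0.6, -0.1]]
[ 0.52936606 -0.05749535] 83.69791761066634 [[-2.1, 2.4], [2.6, 1.9], [-1.9, -2.0], [1.4, -2.3]]
[0.53650114 0.00711185] [0.53642487 0.00792277] [ 0.00016515 -0.00079758]
```

Offset is under 1 mm. I'll hold here for well over a second.

>>> send_rows(steps=[[0, 0, 0, 0, 0, 0, 0.1], [0, 0, 0, 0, 0, 0, 0.1], [0, 0, 0, 0, 0, 0, 0.1], [0, 0, 0, 0, 0, 0, 0.1], [0, 0, 0, 0, 0, 0, 0.1], [0, 0, 0, 0, 0, 0, 0.1], [0, 0, 0, 0, 0, 0, 0.1], [0, 0, 0, 0, 0, 0, 0.1], [0, 0, 0, 0, 0, 0, 0.1], [0, 0, 0, 0, 0, 0, 0.1]])

```text
time_s: 8.17
tcp_pos: [0.5298, -0.0461, 0.1104]
eef_rot: [0.0, 0.745, 0.667, -0.0]
force: [-0.1, 0.2, -0.7]
opening: 0.034
```

>>> send_rows(steps=[[0, 0, 0, 0, 0, 0, 0.1], [0, 0, 0, 0, 0, 0, 0.1], [0, 0, 0, 0, 0, 0, 0.1], [0, 0, 0, 0, 0, 0, 0.1], [0, 0, 0, 0, 0, 0, 0.1], [0, 0, 0, 0, 0, 0, 0.1], [0, 0, 0, 0, 0, 0, 0.1]])

```text
time_s: 8.75
tcp_pos: [0.5298, -0.0461, 0.1104]
eef_rot: [0.0, 0.745, 0.667, -0.0]
force: [-0.0, 0.0, -1.9]
opening: 0.0338
```

Run:
```python
from h import *
from station import *
st=read_state()
print(st["time_s"],st["tcp_pos"],st["opening"],st["force"],abs(st["qvel"]).max())
print(plan(st,[.581,-.307,.112],-7))
```

```text
8.75 [ 0.52979121 -0.04607031  0.11042171] 0.03382832898102827 [-0.03454206  0.01901651 -1.89993534] 0.0014140226559477545
(array([3.000e-02, 6.000e-02, 9.068e+01]), array([-25.37,   7.96,  -0.13]))
```

>>> send_rows(steps=[[0, 0, 1, -0.8, 0.2, 0, 0.1], [0, 0, 6, -2.4, 0.7, 0, 0.1], [0, 0, 12, -4.2, 1.3, 0, 0.1], [0, 0, 18, -6, 1.9, 0, 0.1], [0, 0, 24, -8, 2.5, 0, 0.1], [0, 0, 30, -10, 3.1, 0, 0.1], [0, 0, 36, -12, 3.7, 0, 0.1], [0, 0, 42, -13.6, 4.3, 0, 0.1], [0, 0, 47, -14.8, 4.6, 0, 0.1], [0, 0, 49, -15.4, 4.8, 0, 0.1]])

```text
time_s: 9.58
tcp_pos: [0.5606, -0.207, 0.1106]
eef_rot: [0.001, 0.956, 0.295, -0.0]
force: [-0.3, -0.1, -2.0]
opening: 0.0336
```

Run:
```python
from h import *
from station import *
st=read_state()
print(st["time_s"],st["tcp_pos"],st["opening"])
print(plan(st,[.581,-.307,.112],-7))
```

```text
9.5833 [ 0.56063553 -0.20701993  0.11059049] 0.033592255428736756
(array([1.100e-01, 3.000e-02, 4.128e+01]), array([-3.95,  9.41, -0.12]))
```

>>> send_rows(steps=[[0, 0, 4, -0.3, 0.6, 0, 0.1], [0, 0, 10, -0.9, 2, 0, 0.1], [0, 0, 16, -1.5, 3.6, 0, 0.1], [0, 0, 22, -2.1, 5.2, 0, 0.1], [0, 0, 28, -2.7, 6.6, 0, 0.1], [0, 0, 34, -3.3, 8, 0, 0.1], [0, 0, 39, -3.7, 9, 0, 0.1], [0, 0, 41.2, -3.95, 9.4, 0, 0.1], [0, 0, 41.2, -3.95, 9.4, 0, 0.1], [0, 0, 41.2, -3.95, 9.4, 0, 0.1]])

```text
time_s: 10.42
tcp_pos: [0.5806, -0.3075, 0.1105]
eef_rot: [0.001, 0.998, -0.06, -0.0]
force: [0.5, 0.4, -1.7]
opening: 0.0335
```

Run:
```python
from h import *
from station import *
st=read_state()
print(st["time_s"],st["tcp_pos"],st["opening"])
print(plan(st,[.581,-.307,.0097],-7))
```

```text
10.4167 [ 0.58060714 -0.30747213  0.11046325] 0.03352150038769235
(array([0.09, 0.02, 0.09]), array([ 0.04, -0.07, 10.08]))
```

>>> send_rows(steps=[[0, 0, 0, 0, 0, 1.5, 0.1], [0, 0, 0, 0, 0, 4, 0.1], [0, 0, 0, 0, 0, 6.5, 0.1], [0, 0, 0, 0, 0, 8.3, 0.1], [0, 0, 0, 0, 0, 9.1, 0.1], [0, 0, 0, 0, 0, 9.5, 0.1], [0, 0, 0, 0, 0, 9.7, 0.1], [0, 0, 0, 0, 0, 9.8, 0.1], [0, 0, 0, 0, 0, 9.8, 0.1]])

```text
time_s: 11.17
tcp_pos: [0.5815, -0.3082, 0.0138]
eef_rot: [0.001, 0.998, -0.06, 0.001]
force: [-0.3, 0.2, -1.1]
opening: 0.0336
```

>>> send_rows(steps=[[0, 0, 0, 0, 0, 0.15, 0.1], [0, 0, 0, 0, 0, 0.3, 0.1], [0, 0, 0, 0, 0, 0.4, 0.1], [0, 0, 0, 0, 0, 0.45, 0.1], [0, 0, 0, 0, 0, 0.45, 0.1]])

```text
time_s: 11.58
tcp_pos: [0.5817, -0.3084, 0.0098]
eef_rot: [0.002, 0.998, -0.06, 0.001]
force: [-0.9, 0.2, 0.4]
opening: 0.0339
```

>>> send_rows(steps=[[0, 0, 0, 0, 0, 0, 0.5], [0, 0, 0, 0, 0, 0, 0.7], [0, 0, 0, 0, 0, 0, 0.8], [0, 0, 0, 0, 0, 0, 0.8], [0, 0, 0, 0, 0, 0, 0.8], [0, 0, 0, 0, 0, 0, 0.8], [0, 0, 0, 0, 0, 0, 0.8], [0, 0, 0, 0, 0, 0, 0.8]])

```text
time_s: 12.25
tcp_pos: [0.5816, -0.3084, 0.0097]
eef_rot: [0.002, 0.998, -0.06, 0.001]
force: [0.2, -0.2, -0.6]
opening: 0.0686
```

Run:
```python
from h import *
from station import *
import cv2
s=snapshot("wrist"); cv2.imwrite("pics/w4.png",s["pixels"][:,:,::-1])
st=read_state()
print(st["time_s"],st["tcp_pos"],st["opening"],st["force"])
```

```text
12.3 [ 0.58169204 -0.30835531  0.00973153] 0.06937646127764568 [-0.8387863  -0.17263022 -0.25335809]
```

View pics/w4.png

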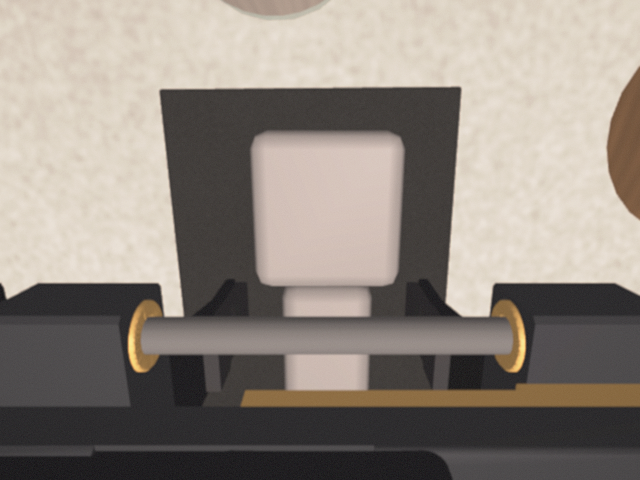

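The scanner lies flat on the mat with its head at (328,208), and the fingers are clear of it on both sides. Up and across to the tray handle.

>>> send_rows(steps=[[0, 0, 0, 0, 0, -1, 0.8], [0, 0, 0, 0, 0, -3, 0.8], [0, 0, 0, 0, 0, -6, 0.8], [0, 0, 0, 0, 0, -10, 0.8], [0, 0, 0, 0, 0, -14, 0.8], [0, 0, 0, 0, 0, -18, 0.8], [0, 0, 0, 0, 0, -21, 0.8], [0, 0, 0, 0, 0, -23, 0.8], [0, 0, 0, 0, 0, -23, 0.8]])

```text
time_s: 13.05
tcp_pos: [0.5838, -0.3093, 0.248]
eef_rot: [0.005, 0.998, -0.06, 0.006]
force: [0.7, 0.8, 0.6]
opening: 0.0697
```

Run:
```python
from h import *
from station import *
import cv2
st=read_state()
print(st["time_s"],st["tcp_pos"],st["opening"],st["force"])
print(plan(st,[.552,.152,.23],83.7))
t=snapshot("top"); cv2.imwrite("pics/t5.png",t["pixels"][:,:,::-1])
```

```text
13.05 [ 0.58383041 -0.30931205  0.24802257] 0.06972955248823304 [0.69141265 0.76958016 0.58568665]
(array([  0.94,  -0.18, -90.59]), array([ -8.71, -45.43,   1.31]))
```

View pics/t5.png

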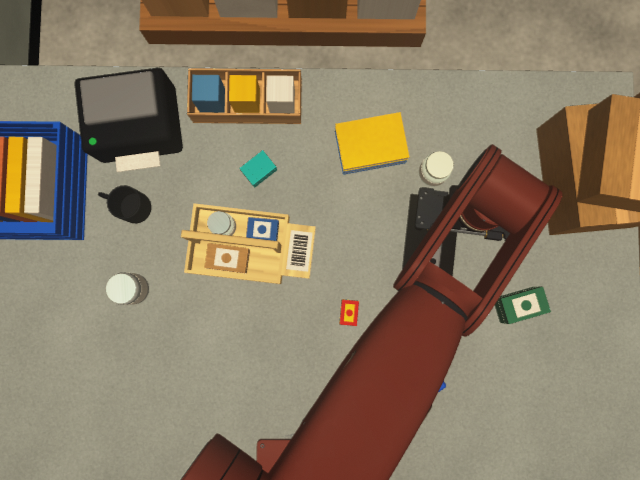

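>>> send_rows(steps=[[0, 0, -3, -0.2, -1, 0, 0.8], [0, 0, -9, -0.8, -4, 0, 0.8], [0, 0, -15, -1.4, -7.3, 0, 0.8], [0, 0, -21, -2.1, -11, 0, 0.8], [0, 0, -27, -2.8, -14.6, 0, 0.8], [0, 0, -33, -3.5, -18.2, 0, 0.8], [0, 0, -39, -4.2, -22, 0, 0.8], [0, 0, -45, -4.9, -25.6, 0, 0.8], [0, 0, -51, -5.6, -29.2, 0, 0.8], [0, 0, -57, -6.2, -32.4, 0, 0.8]])

```text
time_s: 13.93
tcp_pos: [0.5586, 0.0227, 0.2402]
eef_rot: [0.004, 0.905, 0.426, 0.001]
force: [0.3, 0.0, -0.4]
opening: 0.0696
```

Run:
```python
from h import *
from station import *
st=read_state()
print(st["time_s"],st["tcp_pos"])
print(plan(st,[.552,.152,.235],83.7))
```

```text
13.9333 [0.55863776 0.02272316 0.24018921]
(array([  0.43,   0.25, -33.27]), array([ 9.54, -8.75,  0.43]))
```

>>> send_rows(steps=[[0, 0, -5, 1.6, -1.5, 0.1, 0.8], [0.1, 0, -11, 3.5, -3.2, 0.2, 0.8], [0.2, 0.1, -17, 5.3, -4.8, 0.3, 0.8], [0.3, 0.2, -23, 7, -6.4, 0.4, 0.8], [0.4, 0.2, -29, 8.4, -7.7, 0.4, 0.8], [0.4, 0.2, -32.5, 9.3, -8.5, 0.4, 0.8], [0.4, 0.2, -33.3, 9.5, -8.7, 0.4, 0.8], [0.4, 0.2, -33.3, 9.5, -8.7, 0.4, 0.8], [0.4, 0.2, -33.3, 9.5, -8.7, 0.4, 0.8]])

```text
time_s: 14.68
tcp_pos: [0.5516, 0.1508, 0.2344]
eef_rot: [0.0, 0.745, 0.667, -0.001]
force: [0.2, 0.3, 0.3]
opening: 0.0699
```

Run:
```python
from h import *
from station import *
import cv2
s=snapshot("wrist"); cv2.imwrite("pics/w6.png",s["pixels"][:,:,::-1])
s=snapshot("scene"); cv2.imwrite("pics/s6.png",s["pixels"][:,:,::-1])
st=read_state()
print(st["time_s"],st["tcp_pos"])
print(plan(st,[.552,.152,.13],83.7))
```

```text
14.7833 [0.5520315  0.15033954 0.23484135]
(array([-0.02,  0.08, -0.1 ]), array([ 0.18, -0.02, 10.48]))
```

View pics/w6.png

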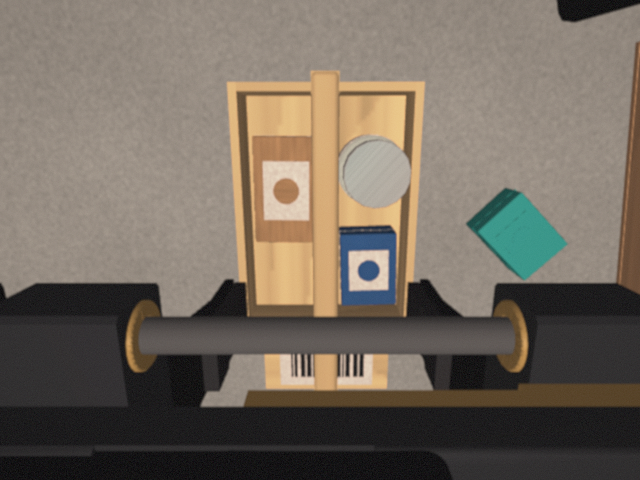

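View pics/s6.png

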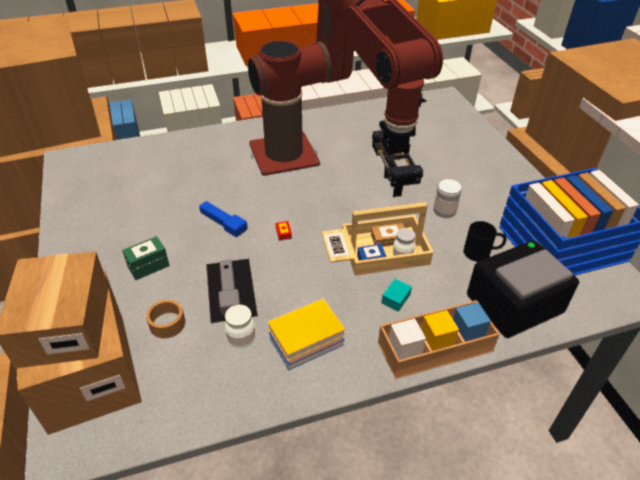

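The handle bar at column 325 is centred between the open fingers and in line with them, and the scanner lies on its mat at (228,285) in the scene view. Descend and grip with 60 N.

>>> send_rows(steps=[[0, 0, 0, 0.1, 0, 1.5, 0.8], [0, 0, 0, 0.2, 0, 4, 0.8], [0, 0, 0, 0.2, 0, 6.5, 0.8], [0, 0, 0, 0.2, 0, 8.5, 0.8], [0, 0, 0, 0.2, 0, 10, 0.8], [0, 0, 0, 0.2, 0, 10.7, 0.8], [0, 0, 0, 0.2, 0, 10.9, 0.8], [0, 0, 0, 0.2, 0, 10.9, 0.8], [0, 0, 0, 0.2, 0, 10.9, 0.8]])

```text
time_s: 15.53
tcp_pos: [0.5531, 0.152, 0.1271]
eef_rot: [0.001, 0.746, 0.666, 0.0]
force: [0.6, 0.6, 0.5]
opening: 0.0696
```

Run:
```python
from h import *
from station import *
st=read_state()
print(st["time_s"],st["tcp_pos"],st["force"])
print(plan(st,[.552,.152,.127],83.7))
```

```text
15.5333 [0.55310018 0.15196893 0.12708845] [0.63967673 0.59801191 0.45321284]
(array([ 0.08,  0.06, -0.14]), array([-0.01, -0.11,  0.01]))
```

>>> send_rows(steps=[[0, 0, 0, 0, 0, 0, 0], [0, 0, 0, 0, 0, 0, 0], [0, 0, 0, 0, 0, 0, 0], [0, 0, 0, 0, 0, 0, 0], [0, 0, 0, 0, 0, 0, 0], [0, 0, 0, 0, 0, 0, 0], [0, 0, 0, 0, 0, 0, 0], [0, 0, 0, 0, 0, 0, 0], [0, 0, 0, 0, 0, 0, 0], [0, 0, 0, 0, 0, 0, 0]], force=60)

```text
time_s: 16.37
tcp_pos: [0.5515, 0.1522, 0.1267]
eef_rot: [-0.0, 0.746, 0.666, -0.001]
force: [-5.9, 0.5, 3.3]
opening: 0.0151
```

>>> send_rows(steps=[[0, 0, 0, 0, 0, 0, 0], [0, 0, 0, 0, 0, 0, 0], [0, 0, 0, 0, 0, -0.2, 0], [0, 0, 0, 0, 0, -0.5, 0], [0, 0, 0, 0, 0, -0.8, 0], [0, 0, 0, 0, 0, -1.1, 0], [0, 0, 0, 0, 0, -1.4, 0], [0, 0, 0, 0, 0, -1.6, 0], [0, 0, 0, 0, 0, -1.6, 0], [0, 0, 0, 0, 0, -1.6, 0]])

```text
time_s: 17.2
tcp_pos: [0.5517, 0.1522, 0.1429]
eef_rot: [-0.0, 0.746, 0.666, -0.001]
force: [-0.9, 0.2, -9.7]
opening: 0.0158
```

Run:
```python
from h import *
from station import *
import cv2
s=snapshot("wrist"); cv2.imwrite("pics/w7.png",s["pixels"][:,:,::-1])
s=snapshot("scene"); cv2.imwrite("pics/s7.png",s["pixels"][150:330,260:500,::-1].repeat(3,0).repeat(3,1))
st=read_state()
print(st["time_s"],st["tcp_pos"],st["force"],st["ft_torque"],st["opening"])
```

```text
17.3 [0.55137147 0.15219504 0.14254706] [-0.68058683 -1.31699372 -9.37464711] [-0.03330721 -0.07302551 -0.00688811] 0.01590455937917506
```

View pics/w7.png

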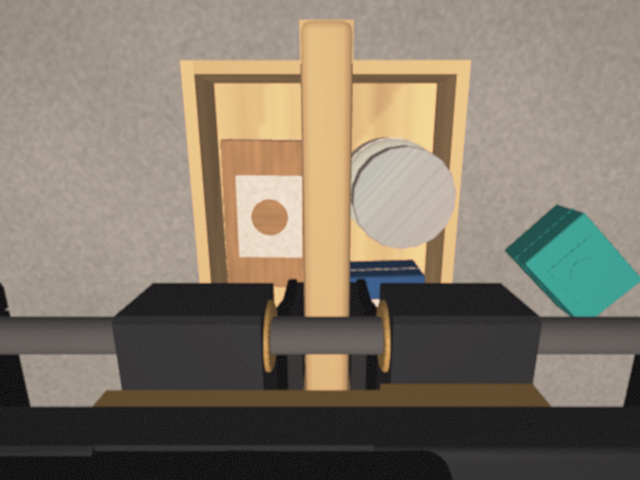

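View pics/s7.png

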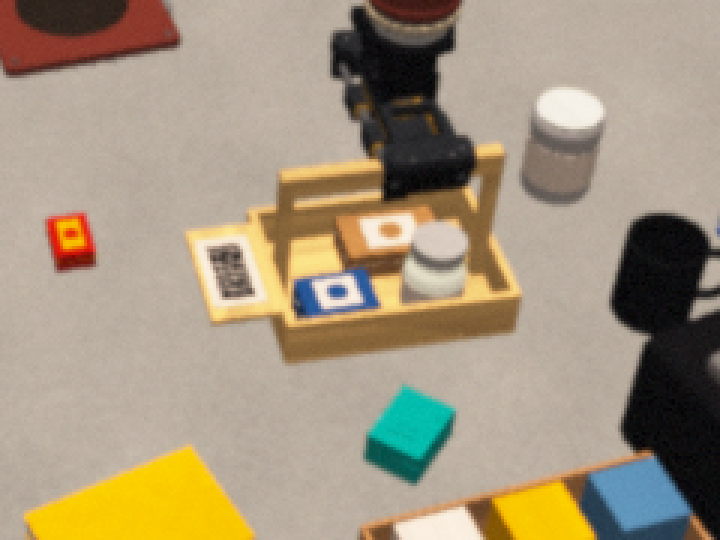

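The tray is 16 mm up and level. Its 9.5 N hang almost without moment. Now the rest of the lift.

>>> send_rows(steps=[[0, 0, 0, 0, 0, -0.5, 0], [0, 0, 0, 0, 0, -1.3, 0], [0, 0, 0, 0, 0, -2.3, 0], [0, 0, 0, 0, 0, -3.4, 0], [0, 0, 0, 0, 0, -4.6, 0], [0, 0, 0, 0, 0, -5.8, 0], [0, 0, 0, 0, 0, -6.9, 0], [0, 0, 0, 0, 0, -7.7, 0], [0, 0, 0, 0, 0, -8.2, 0], [0, 0, 0, 0, 0, -8.4, 0]])

```text
time_s: 18.13
tcp_pos: [0.5522, 0.1524, 0.228]
eef_rot: [-0.0, 0.746, 0.666, -0.001]
force: [0.1, 0.9, -8.4]
opening: 0.0154
```

>>> send_rows(steps=[[0, 0, 0, 0, 0, 0, 0], [0, 0, 0, 0, 0, 0, 0], [0, 0, 0, 0, 0, 0, 0], [0, 0, 0, 0, 0, 0, 0], [0, 0, 0, 0, 0, 0, 0], [0, 0, 0, 0, 0, 0, 0], [0, 0, 0, 0, 0, 0, 0], [0, 0, 0, 0, 0, 0, 0]])

```text
time_s: 18.8
tcp_pos: [0.5521, 0.1523, 0.2278]
eef_rot: [-0.0, 0.746, 0.666, -0.001]
force: [0.7, -0.6, -9.6]
opening: 0.0154
```

Run:
```python
from h import *
from station import *
import cv2
s=snapshot("wrist"); cv2.imwrite("pics/w8.png",s["pixels"][:,:,::-1])
s=snapshot("scene"); cv2.imwrite("pics/s8.png",s["pixels"][:,:,::-1])
s=snapshot("top"); cv2.imwrite("pics/t8.png",s["pixels"][:,:,::-1])
st=read_state()
print(st["time_s"],st["tcp_pos"],st["eef_rot"],st["force"],st["ft_torque"],st["opening"],abs(st["qvel"]).max())
```

```text
18.95 [0.55213223 0.15233575 0.22794522] [-2.67777270e-05  7.45673712e-01  6.66310916e-01 -6.91043768e-04] [-0.68886319 -0.52302445 -9.4973188 ] [-0.00020754 -0.0421393  -0.02799696] 0.015012083260733283 0.002576232548187151
```

View pics/w8.png

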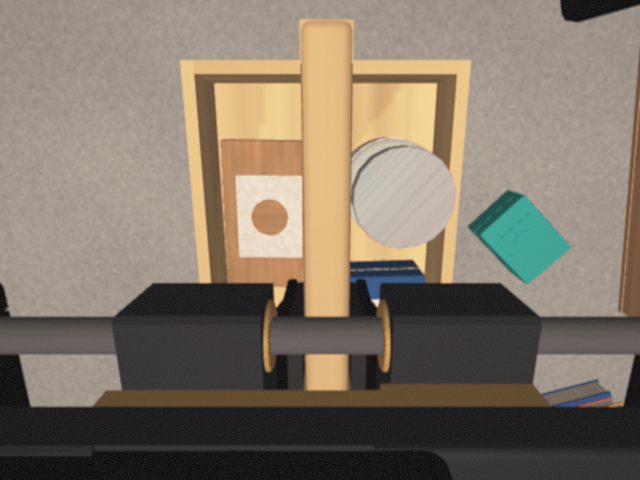

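View pics/s8.png

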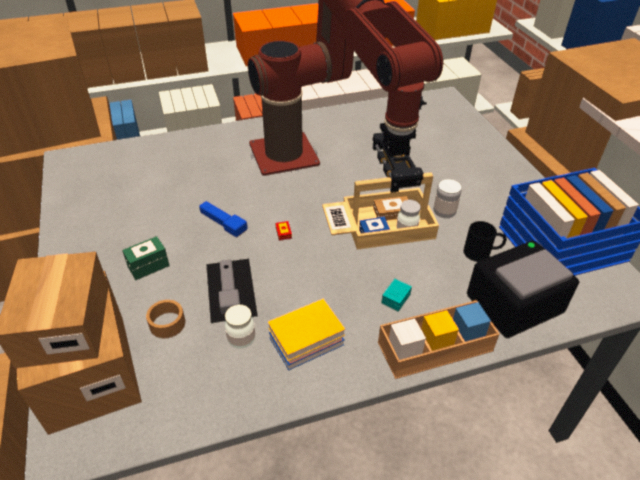

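View pics/t8.png

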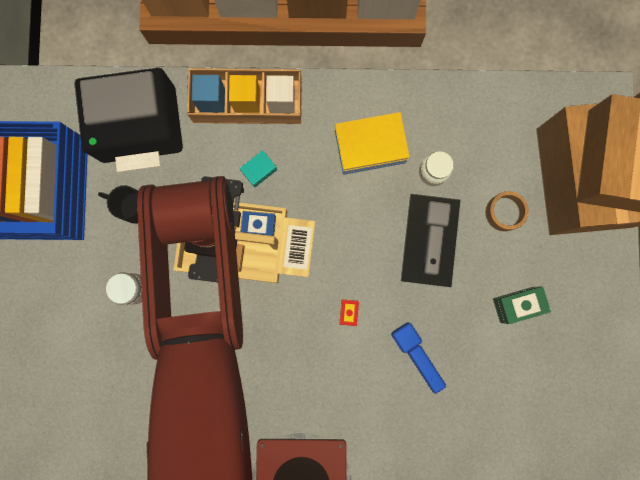

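The tray looks the same in the wrist view as before the lift, so it hasn't slipped or tilted, and its goods are in it. In the top view the scanner lies at (435,237) on the mat and the bystanders are where they were.

```bash
python3 -c "
from station import *
print(sign_off())"
```

```text
the job is handed in; nothing more can be done
None
```

I scanned the tray, laid the scanner back on its mat and let go, then lifted the tray and handed the job in while holding it. That took about 19 s of the 58 s allowed. The system reports no verdict, so what follows is from my own checks.

- **Scan:** I held the scanner still for about 1.5 s. The window was within 1 mm of the label's centre by the wrist picture, about 5 cm above it and aligned with the tray to within about 0.1°.
- **Scanner back on the mat:** it lies flat, about 1 cm from the mat's centre line at most. The fingers were clear of it before I raised the arm.
- **Tray:** it hangs about 10 cm above the bench in a 60 N grip. The force reading is 9.5 N with almost no moment. The wrist picture is unchanged between 1.6 cm and 10 cm of lift, so there was no visible slip or tilt. All three goods are in it, with the candle upright.
- **Bystanders:** none look moved in the final pictures, though the arm partly covers the mug in the top view.

No check failed or disagreed. The arm stopped 3 to 4 mm short on some moves; I corrected this in height before gripping and before releasing the scanner.

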